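Crank a router bracket shut

TASK

The router sits loose in its clamping bracket. Take the crank whose knob matches the bracket's blue collar, fit it fully down onto the square shaft, and wind it clockwise (seen from above) until it comes up against its stop and the jaw holds the router tight. Leave the crank sitting on the shaft and leave the other crank, the white charger and the screwdriver where they lie.

Things in the scene. Friction and masses are not known exactly. Their poses are not given: they have to be found in the camera images.
- bracket: Fixed dark steel bracket: base plate 245 x 250 x 10 mm, grey gear tower 56 x 64 mm, 50 mm high, blue collar (34 mm diameter, 10 mm high) on the tower. Origin on the table under the vertical shaft axis; x points from tower to router (plate from -40 to +205 mm), y from moving jaw to fixed jaw (plate +-125 mm). Both jaws lie at x 55 to 185 mm and stand 50 mm above the table.
- seat (a point): Centre of the blue collar's top face, 60 mm above the table, on the shaft axis: a fully fitted crank's hub rests its underside here. Axes as the bracket's.
- shaft_tip (a point): Centre of the steel shaft's top, 28 mm above the seat. The shaft is 14 mm square for 22 mm above the seat, then tapers as a round cone to 8 mm diameter at the top. The x and y axes of this point turn with the shaft and are square to its flats.
- shaft (a joint): Turn of the shaft in rad, growing clockwise seen from above: 0 fully open, 12.57 (two full turns) at the stop, router clamped. Starts between 0 and 2.0. Stays where it is left; takes 0.08 N m to turn (about 1.2 N at the crank's knob); each turn moves the jaw 10 mm.
- pad: Blue pad, 120 mm long, 30 mm high, on the moving jaw; origin on its router-side face, mid-length, 10 mm above the table (the pad spans 15 to 45 mm above the table); axes as the bracket's. Clockwise winding moves it along the bracket's +y. On the router it yields on a spring (4 N per mm), 3 mm when the shaft is at its stop.
- router: Black router, 110 x 150 x 34 mm, with two upright antennas at its far side reaching 119 mm above its underside, loose on the base plate between the jaws; origin at the centre of its underside, axes about as the bracket's. About 0.45 kg.
- crank: The right crank: steel hub 34 x 34 x 28 mm with a 16.4 mm square through hole (square to x, y); arm 16 mm wide, 20 to 28 mm up, along +x; BLUE upright free-spinning round knob, 22 mm diameter, 28 to 75 mm up, 70 mm from the hub axis; 16 mm round foot below the knob, level with the hub's underside. Origin: centre of the hub's underside. Lies hub down, knob up. About 0.2 kg, mostly hub.
- other_crank: The wrong crank: same shape and size but an ORANGE knob and a 10.5 mm square hole, too small for the shaft. To be left alone.
- charger: Small white plug-in charger 45 x 40 x 30 mm with two pins; a bystander. Origin under its centre.
- driver: Screwdriver 170 mm long with a red handle, lying flat; a bystander.
There are look-alikes about, which are no part of the job. Leave any green look-alike of the crank alone. What is shaped like the router but green is not meant.

How it is judged:
By the outcome, as a careful person would: the job done as asked, in the order asked, and still so for the second after the job is handed in, with the robot touching nothing.
It also fails if it takes over 72 s, if anything falls off the work surface, if the arm or the gripper's body presses on something with over 40 N, if the wrist force passes 120 N, or if a joint passes its speed limit or range.

ROBOT

A 7-joint arm with a two-finger parallel gripper is mounted at the origin on the work surface. World frame = base frame: x ahead of the robot, y to its left, z up, the work surface at z = 0. Lengths are in m, angles in rad, forces in N, time in s.
With the tool pointing down it reaches from about 0.4 to 0.85 m from the base axis. Payload 10.4 kg.
Tool frame: the origin (TCP) lies midway between the tips of the shut fingers; the grasp point (between the pads) lies 19 mm behind it; z points along the fingers, y is the line along which they close (so a half turn about z gives the same grasp; the last joint's range is limited). The gripper opens to 87 mm and grips with 3 to 60 N. Pads are 19 mm wide; open, the fingers measure 117 mm over their backs; the gripper's body (75 mm by 190 mm) begins 51 mm behind the grasp point.
Start: joints at [-1.203, 0.332, -0.065, 1.46, 0.022, 1.35, -0.088], TCP at [0.238, 0.578, 0.187] pointing down, gripper open.
Joint ranges: [-2.6, 2.6], [-0.5, 2.12], [-1.47, 1.34], [0.16, 2.42], [-1.27, 4.41], [0.06, 2.06], [-2.6, 2.6]. Speed limits (rad/s): [2.22, 2.22, 2.79, 2.79, 3.14, 3.14, 3.14].

INTERFACE

Orientations are given as a unit quaternion [x, y, z, w].
In Python, from bench import r gives the robot as it stands.
- The arm moves only by the tool arm_command, never from a script. Its argument "moves" is one flat list of numbers, 4 for each row, row after row: the shift along the tool's x, y, z in cm, then the turn about the tool's z in degrees. A call has 1 to 12 rows; each row shifts and turns the commanded pose from where the row before left it, along the tool's axes as they then stand; what a row does not reach is not made up. A row lasts 1/12 s, in which the tool goes at most 41.7 mm and 7.16 degrees, less where a joint would pass 70% of its speed; a pose out of reach is approached as far as the arm can. A call with a gripper value outside its range is refused whole. "fingers" is the opening in per cent of the stroke, from 0 (shut) to 100 (fully open), set as the call begins (left out, the last holds). The fingers move at their own pace and stop on an object; "squeeze" is the grip in N (left out, the last holds). Time passes only in rows, so rows that do not move let the fingers close. It gives the time, the measured TCP pose, the force, the opening and the grip force at its end, in the units of the state.
- r.read_state(): the state, without advancing time (a new reading comes with each control period).
- r.camera(name): name is "side" or "top"; returns the picture (480x640x3 uint8, red, green, blue); there is no depth.
- r.camera_info(name): a dict with "fx", "fy", "cx", "cy" (pixels), "k1" (the pictures are not rectified: a ray, as slopes to the right and down, at radius r is drawn at 1 + k1 r^2 times it, then the intrinsics apply), "origin" and "attitude" of the camera in the world. Camera axes: x right, y up, looking along -z (the intrinsics and any distortion apply to the point x, -y, -z); pixel columns grow to the right and rows downward; lengths in m; the calibration is good to about 2 mm. A picture is of the moment at which its call begins. camera_info takes no time and is no camera call.
- r.close_job(): hands the job in; it is judged then, once.
The state is a dict: "time": time; "joint_positions": joint angles; "joint_vel": joint speeds; "joint_torque": joint torques, N m; "ee_pos": TCP position; "eef_rot": TCP orientation; "ft_force": force on the tool from outside, world axes, zero at the start; "torque": the same for the moment, N m; "width": finger opening in m; "grip_force": force on a finger pad.
Only numpy, scipy, OpenCV 4.12 (cv2) and the standard library are available. Lean on these libraries where they do the work, as an engineer would, in place of code of your own. Each camera call takes 0.05 s, during which the arm holds its last target. There are 200 camera calls.

## Working session

There is one attempt and no reset: what is moved stays moved. The work goes in short steps, Python scripts to look and compute and a tool call to move; the robot and the scene stay as the last step left them, time stands still between calls to the robot, and variables do not carry over. Pictures are saved under pics/ and viewed, at most 10 in all, crops included, and the job is handed in when it is done.

Besides the shell and the picture viewer there is one more tool, called after "Call:" by a JSON object that holds its "fn" and its "kwargs". arm_command: Moves the arm, as the interface text tells. Its arguments: {"type":"object","properties":{"moves":{"type":"array"},"fingers":{"type":"number"},"squeeze":{"type":"number"}},"required":["moves"]}

```bash
mkdir -p pics; ls; python3 - <<'E'
from bench import r
import cv2
for n in("top","side"):
    cv2.imwrite(f"pics/{n}0.png",r.camera(n)[:,:,::-1]); print(r.camera_info(n))
print(r.read_state())
E
```

```text
pics
{'fx': 529.0449859567858, 'fy': 529.0449859567858, 'cx': 316.9424742037295, 'cy': 230.31735918114504, 'k1': 0.01909419418894457, 'origin': array([ 0.25744313, -0.0623763 ,  1.19898766]), 'attitude': array([-0.05679398,  0.06906867,  0.70475289, -0.70379495])}
{'fx': 567.4991712341339, 'fy': 567.4991712341339, 'cx': 314.71708703592964, 'cy': 239.88531415673125, 'k1': -0.03557891151298504, 'origin': array([ 0.27227366, -0.98034092,  0.75577095]), 'attitude': array([ 0.44795748, -0.05083432, -0.10352253,  0.88658505])}
{'time': 0.1, 'joint_positions': array([-1.20263101,  0.33281366, -0.06470946,  1.46086624,  0.02161588,
        1.34989421, -0.0884968 ]), 'joint_vel': array([-0.00146345, -0.00200005, -0.00087462, -0.0046839 , -0.00051604,
        0.00155582,  0.00060391]), 'joint_torque': array([ 1.35918890e-03, -6.24530554e+01,  2.45477166e-02, -3.90728939e+01,
       -6.15868717e-02,  3.63576401e-02,  8.54015116e-05]), 'ee_pos': array([0.23791502, 0.57751829, 0.18612619]), 'eef_rot': array([ 1.94124703e-01,  9.80976649e-01, -6.36348428e-04, -8.99853649e-05]), 'ft_force': array([0.58103361, 0.3942901 , 0.01212659]), 'torque': array([ 0.00501688, -0.02491583, -0.02181022]), 'grip_force': 0.0, 'width': 0.0873001081610022}
```

View pics/top0.png

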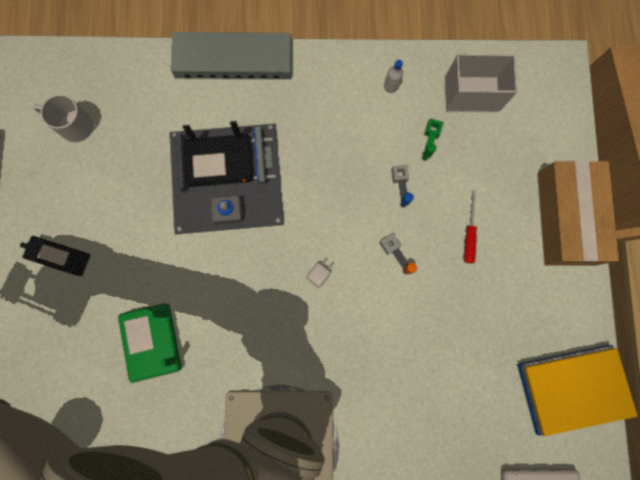

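View pics/side0.png

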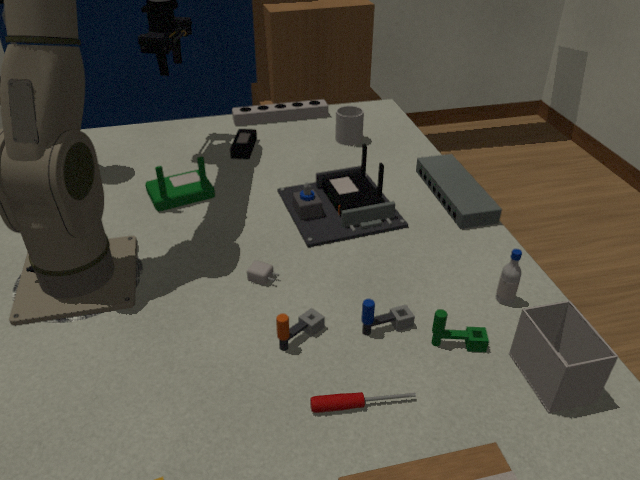

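The top view shows the blue crank with its hub at (401,172) and knob at (407,199), the shaft and collar at (226,208), and the router at (217,160). The side view shows the blue crank at (368,312) to (402,317) and the shaft at (307,192). I'll measure these and look at enlarged crops.

```bash
cat > h.py <<'E'
import numpy as np, cv2
from scipy.spatial.transform import Rotation as R
from bench import r
def cam(n):
    i=r.camera_info(n); K=np.array([[i['fx'],0,i['cx']],[0,i['fy'],i['cy']],[0,0,1]]); return K,np.array([i['k1'],0,0,0.]),np.array(i['origin']),R.from_quat(i['attitude']).as_matrix()
def ray(n,p):
    K,d,o,A=cam(n); u=cv2.undistortPoints(np.array(p,float).reshape(-1,1,2),K,d).reshape(-1,2)
    return o,np.c_[u[:,0],-u[:,1],-np.ones(len(u))]@A.T
def plane(n,p,z):
    o,v=ray(n,p); return o+v*((z-o[2])/v[:,2])[:,None]
def tri(pt,ps):
    a,u=ray("top",pt); b,v=ray("side",ps); u=u[0];v=v[0]
    s=np.linalg.lstsq(np.c_[u,-v],b-a,rcond=None)[0]; P=a+u*s[0];Q=b+v*s[1]
    return (P+Q)/2,np.linalg.norm(P-Q)
def proj(n,P):
    K,d,o,A=cam(n); c=(np.atleast_2d(P)-o)@A; return cv2.projectPoints(c*[1,-1,-1],np.zeros(3),np.zeros(3),K,d)[0].reshape(-1,2)
def blobs(im,lo,hi,box,amin=4):
    x0,y0,x1,y1=box; h=cv2.cvtColor(im[y0:y1,x0:x1],cv2.COLOR_RGB2HSV); m=cv2.inRange(h,np.array(lo),np.array(hi))
    n,l,s,c=cv2.connectedComponentsWithStats(m)
    return [(s[k,4],c[k]+[x0,y0],s[k,:4]+[x0,y0,0,0]) for k in range(1,n) if s[k,4]>=amin],m
BLUE=((100,120,50),(125,255,255))
def tool():
    s=r.read_state(); return s,R.from_quat(s['eef_rot']).as_matrix()
def togo(P,yaw=None):  # shift in tool axes cm; yaw= world heading wanted of tool x
    s,T=tool(); d=T.T@(np.array(P)-s['ee_pos'])*100
    h=np.degrees(np.arctan2(T[1,0],T[0,0])); print("t",round(s['time'],2),"pos",s['ee_pos'].round(4),"xhead",h.round(1),"shift cm",d.round(2), "turn(about tool z)", None if yaw is None else ((h-yaw+180)%360-180).round(1),"F",s['ft_force'].round(1),"w",round(s['width'],4),"tilt",T[:,2].round(3))
E
python3 - <<'E'
from h import *
t=cv2.cvtColor(cv2.imread("pics/top0.png"),cv2.COLOR_BGR2RGB); s=cv2.cvtColor(cv2.imread("pics/side0.png"),cv2.COLOR_BGR2RGB)
for n,im,box in(("top",t,(380,150,430,220)),("top",t,(165,120,290,240)),("side",s,(350,290,420,340)),("side",s,(280,170,420,240))):
    print(n,[(b[0],b[1].round(1),b[2]) for b in blobs(im,*BLUE,box,8)[0]])
print("hub",plane("top",[401,172],.028),"knobtop",plane("top",[408,199],.075),"collar",plane("top",[226,208],.07))
pl=plane("top",[[170,131],[277,125],[283,224],[176,233]],.01);print("plate",pl.round(3),np.linalg.norm(pl-np.roll(pl,1,0),axis=1))
def cr(im,x,y,w,h,k):return cv2.resize(im[y:y+h,x:x+w],None,fx=k,fy=k,interpolation=cv2.INTER_CUBIC)
a=np.hstack([cr(t,376,155,50,60,8),cr(t,201,178,50,60,8)][:2])[:300+180]
b=np.hstack([cr(s,355,290,66,20*2,6),cr(s,282,175,67,40,6)])[:, :800]
cv2.imwrite("pics/c1.png",a[:,:,::-1])
togo([.6,0,.2],0)
E
```

```text
top [(np.int32(97), array([406.6, 198.5]), array([402, 193,  11,  13]))]
top [(np.int32(8), array([254. , 133.5]), array([254, 130,   1,   8])), (np.int32(49), array([255.9, 158.5]), array([254, 142,   4,  33])), (np.int32(118), array([225.5, 208.2]), array([217, 200,  16,  15]))]
side [(np.int32(213), array([367.3, 310.3]), array([362, 299,  12,  26]))]
side [(np.int32(78), array([305.8, 195.4]), array([300, 190,  14,  10]))]
hub [[ 0.60471459 -0.27683256  0.028     ]] knobtop [[ 0.52958526 -0.28169301  0.075     ]] collar [[0.5101704  0.11555484 0.07      ]]
plate [[ 0.708  0.261  0.01 ]
 [ 0.725  0.01   0.01 ]
 [ 0.486 -0.006  0.01 ]
 [ 0.465  0.236  0.01 ]] [0.24425134 0.25106271 0.23879876 0.24309609]
t 0.1 pos [0.2379 0.5775 0.1861] xhead 157.6 shift cm [-55.48 -39.61  -1.33] turn(about tool z) 157.6 F [0.6 0.4 0. ] w 0.0873 tilt [-0.    -0.001 -1.   ]
```

View pics/c1.png

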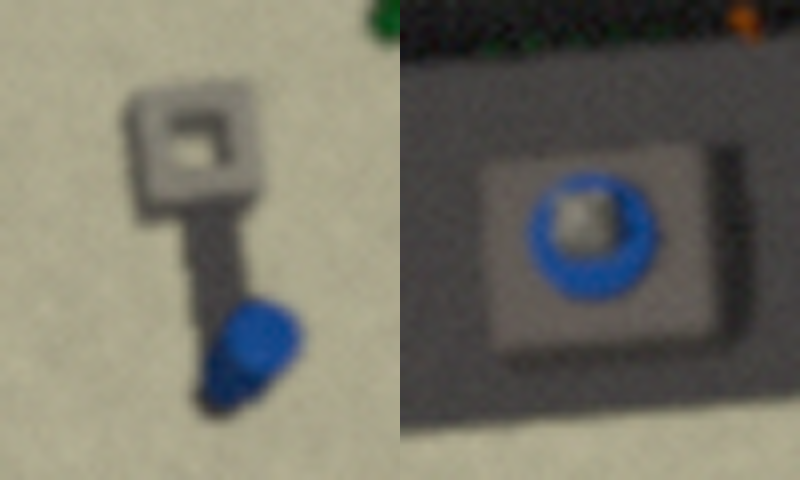

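The crop shows the crank's square hub top centred at about (400.5,172.4) and its knob top at (408.6,196.8). The collar ring is centred at (224.6,207.0) and the shaft top at (223.6,205.2), with flats nearly parallel to the image axes. I'll get world values next.

```bash
python3 - <<'E'
from h import *
c=lambda x,y,x0,y0:[x/8-.5+x0,y/8-.5+y0]
hc=np.array([c(*p,376,155) for p in((138,88),(257,82),(263,192),(145,205))])
h=plane("top",hc,.028); print("hub",h.mean(0),np.linalg.norm(h-np.roll(h,1,0),axis=1)); e=[h[0]-h[3],h[1]-h[2]]
print("hub heading",[np.degrees(np.arctan2(-v[1],-v[0])).round(1) for v in e],[np.degrees(np.arctan2(v[1],v[0])).round(1) for v in(h[0]-h[1],h[3]-h[2])])
k=plane("top",[c(265,338,376,155)],.075)[0]; d=k-h.mean(0); print("knob",k,np.hypot(*d[:2]),np.degrees(np.arctan2(d[1],d[0])))
print("collar",plane("top",[c(193,236,201,178)],.06),"tip",plane("top",[c(185,222,201,178)],.088))
q=plane("top",[c(160,195,201,178),c(212,192,201,178),c(218,242,201,178)],.08);print(q); v=q[0]-q[1];print("shaft",np.degrees(np.arctan2(v[1],v[0])),np.linalg.norm(v))
tw=plane("top",[c(82,160,201,178),c(308,148,201,178),c(318,338,201,178),c(95,350,201,178)],.05);print("tower",tw,tw.mean(0));
v=tw[0]-tw[1];print(np.degrees(np.arctan2(v[1],v[0])))
im=cv2.imread("pics/top0.png")[:,:,::-1].copy()
print(plane("top",[[254,142],[256,174]],.045), h.mean(0))
P=h.mean(0).copy(); P[2]=.13
yaw=np.degrees(np.arctan2(d[1],d[0]));togo(P,yaw)
print(proj("side",[[*plane("top",[c(193,236,201,178)],.06)[0]],[*k],[*h.mean(0)]]))
E
```

```text
hub [ 0.6042321 -0.2758844  0.028    ] [0.03484103 0.03446128 0.03278591 0.03424562]
hub heading [np.float64(-178.3), np.float64(-178.9)] [np.float64(93.1), np.float64(96.5)]
knob [ 0.53464511 -0.28323157  0.075     ] 0.06997377580514239 -173.97289281145322
collar [[0.51465475 0.12020129 0.06      ]] tip [[0.51217222 0.1179549  0.088     ]]
[[0.52147449 0.12619077 0.08      ]
 [0.52232805 0.11221558 0.08      ]
 [0.50848896 0.11023153 0.08      ]]
shaft 93.49507102279046 0.014001238415836339
tower [[0.53849349 0.15310717 0.05      ]
 [0.5420329  0.09062027 0.05      ]
 [0.4881173  0.08663256 0.05      ]
 [0.48470294 0.14780684 0.05      ]] [0.51333666 0.11954171 0.05      ]
93.24190757161168
[[0.66979712 0.06006305 0.045     ]
 [0.59431364 0.05424028 0.045     ]] [ 0.6042321 -0.2758844  0.028    ]
t 0.1 pos [0.2379 0.5775 0.1861] xhead 157.6 shift cm [-66.37 -64.95   5.7 ] turn(about tool z) -28.4 F [0.6 0.4 0. ] w 0.0873 tilt [-0.    -0.001 -1.   ]
[[308.53032192 193.1386216 ]
 [370.0695134  301.96291461]
 [403.46853769 312.17373272]]
```

Call:
{"fn": "arm_command", "kwargs": {"moves": [-2.77,-2.71,0,0,-2.77,-2.71,0,0,-2.77,-2.71,0,0,-2.77,-2.71,0,0,-2.77,-2.71,0,0,-2.77,-2.71,0,0,-2.77,-2.71,0,0,-2.77,-2.71,0,0,-2.77,-2.71,0,0,-2.77,-2.71,0,0,-2.77,-2.71,0,0,-2.77,-2.71,0,0], "fingers": 100, "squeeze": 30}}

```text
time: 1.1
ee_pos: [0.4217, 0.1486, 0.1868]
eef_rot: [0.194, 0.981, 0.0, -0.0]
ft_force: [1.4, 0.3, 0.2]
width: 0.0873
grip_force: 0.0
```

Call:
{"fn": "arm_command", "kwargs": {"moves": [-2.77,-2.71,0,0,-2.77,-2.71,0,0,-2.77,-2.71,0,0,-2.77,-2.71,0,0,-2.77,-2.71,0,0,-2.77,-2.71,0,0,-2.77,-2.71,0,0,-2.77,-2.71,0,0,0,0,0,-7,0,0,0,-7,0,0,0,-7,0,0,0,-6.4]}}

```text
time: 2.1
ee_pos: [0.5436, -0.1345, 0.1863]
eef_rot: [-0.047, 0.999, -0.0, -0.001]
ft_force: [-0.9, 0.7, -0.4]
width: 0.0869
grip_force: 0.0
```

```bash
python3 - <<'E'
from h import *
togo([.6042,-.2759,.12],-175); print(r.read_state()['joint_positions'].round(2))
E
```

```text
t 2.1 pos [ 0.5436 -0.1345  0.1863] xhead -174.7 shift cm [ -4.73 -14.64   6.62] turn(about tool z) 0.3 F [-0.9  0.7 -0.4] w 0.0869 tilt [-0.001 -0.    -1.   ]
[-0.34  0.2   0.58  1.66 -0.11  1.31  1.92]
```

Call:
{"fn": "arm_command", "kwargs": {"moves": [-0.95,-2.93,1.3,0,-0.95,-2.93,1.3,0,-0.95,-2.93,1.3,0,-0.95,-2.93,1.3,0,-0.95,-2.93,1.3,0,0,0,0,0,0,0,0,0]}}

```text
time: 2.68
ee_pos: [0.6027, -0.2777, 0.1199]
eef_rot: [-0.042, 0.999, -0.0, -0.002]
ft_force: [-0.6, 0.8, 0.4]
width: 0.087
grip_force: 0.0
```

```bash
python3 - <<'E'
from h import *
togo([.6042,-.2759,.005],-175)
s=r.camera("side");t=r.camera("top")
cv2.imwrite("pics/t2.png",cv2.resize(t[110:260,330:480],None,fx=4,fy=4)[:,:400,::-1]); 
a=cv2.resize(s[250:360,330:450],(400,367),interpolation=2)
b=cv2.resize(t[130:230,350:450],(400,400),interpolation=2)
o=np.zeros((400,800,3),np.uint8);o[:367,:400]=a;o[:,400:]=b
cv2.imwrite("pics/m2.png",o[:,:,::-1])
print(proj("side",[r.read_state()['ee_pos'],[.6042,-.2759,.028]]))
E
```

```text
t 2.68 pos [ 0.6027 -0.2777  0.1199] xhead -175.2 shift cm [-0.2   0.17 11.49] turn(about tool z) -0.2 F [-0.6  0.8  0.4] w 0.087 tilt [-0.003 -0.    -1.   ]
[[408.09553652 272.82968063]
 [403.45507908 312.1822822 ]]
```

View pics/m2.png

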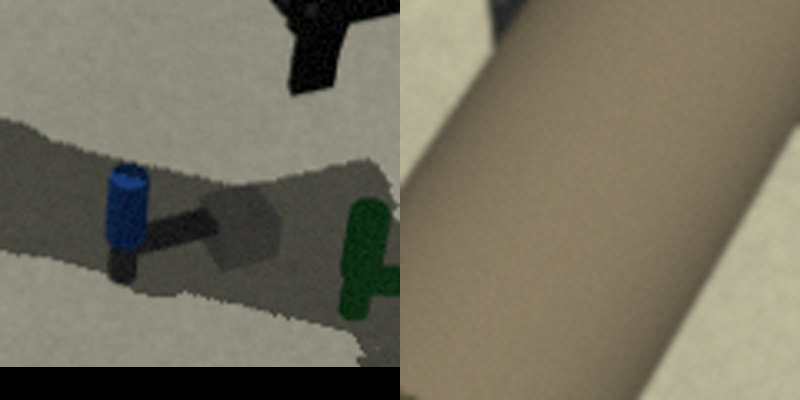

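The side view shows the blue crank's hub top at about (402,311), within 2 px of the prediction. The top view is blocked by the arm. The green crank is near, so I'll narrow the fingers before going down.

Call:
{"fn": "arm_command", "kwargs": {"moves": [-0.2,0.17,0,0,0,0,2.5,0,0,0,2.5,0,0,0,2.5,0,0,0,2,0,0,0,1,0,0,0,1,0,0,0,0,0], "fingers": 65}}

```text
time: 3.45
ee_pos: [0.6056, -0.273, 0.0059]
eef_rot: [-0.044, 0.999, 0.0, -0.001]
ft_force: [-0.4, 0.3, 0.0]
width: 0.0572
grip_force: 0.0
```

Call:
{"fn": "arm_command", "kwargs": {"moves": [0,0,0,0,0,0,0,0,0,0,0,0,0,0,0,0,0,0,0,0,0,0,0,0,0,0,0,0], "fingers": 0, "squeeze": 30}}

```text
time: 4.03
ee_pos: [0.6059, -0.2742, 0.007]
eef_rot: [-0.044, 0.999, 0.0, 0.0]
ft_force: [0.1, 0.7, 1.5]
width: 0.0177
grip_force: 0.0
```

```bash
python3 - <<'E'
from h import *
togo([.6042,-.2759,.005],-175)
s=r.camera("side")
cv2.imwrite("pics/m3.png",cv2.resize(s[250:360,330:450],(600,550),interpolation=2)[:,:,::-1])
E
```

```text
t 4.03 pos [ 0.6059 -0.2742  0.007 ] xhead -175.0 shift cm [ 0.18 -0.15  0.2 ] turn(about tool z) 0.0 F [0.1 0.7 1.5] w 0.0177 tilt [ 0.  0. -1.]
```

View pics/m3.png

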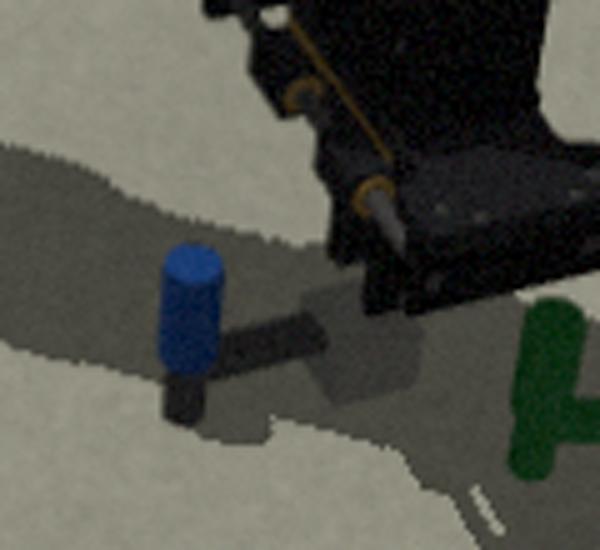

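The fingers closed past 34 mm, so they aren't holding the hub. The hub at crop (360,340) hasn't moved. I'll look again with the reported tool pose overlaid.

```bash
python3 - <<'E'
from h import *
s=r.camera("side"); st,T=tool(); print(st['width'],st['grip_force'],st['ee_pos'],st['ft_force'])
x0,y0,k=340,190,6
im=cv2.resize(s[y0:y0+100,x0:x0+130],None,fx=k,fy=k,interpolation=2)
im=np.clip(im.astype(float)*1.8+20,0,255).astype(np.uint8)
p=st['ee_pos']; g=p-.019*T[:,2]; b=p-.07*T[:,2]
def ln(a,c,col):
    q=((proj("side",[a,c])-[x0,y0]+.5)*k).astype(int); cv2.line(im,tuple(map(int,q[0])),tuple(map(int,q[1])),col,1)
ln(p,b,(255,255,0)); ln(p-.03*T[:,1],p+.03*T[:,1],(255,0,0)); ln(g-.03*T[:,1],g+.03*T[:,1],(255,0,0)); ln(g-.03*T[:,0],g+.03*T[:,0],(0,255,0))
cv2.imwrite("pics/m4.png",im[:,:,::-1])
E
```

```text
0.00958698592668325 0.0 [ 0.60579349 -0.27418086  0.00683746] [-0.05016873 -0.86670611 -0.23822289]
```

View pics/m4.png

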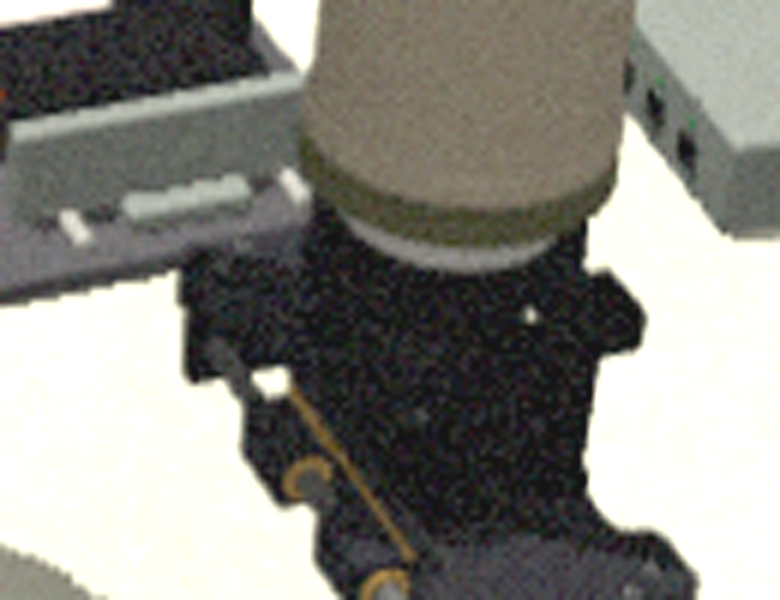

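This crop was too high: it shows only the flange at (450,230) and the gripper body. The fingers read 9.6 mm and are still closing, so I'll shift the crop down and include the overlay.

```bash
python3 - <<'E'
from h import *
s=r.camera("side"); st,T=tool(); print(st['width'],st['grip_force'],st['ee_pos'],st['joint_positions'].round(3))
cv2.imwrite("pics/raw_side5.png",s[:,:,::-1])
x0,y0,k=355,260,8
im=cv2.resize(s[y0:y0+75,x0:x0+95],None,fx=k,fy=k,interpolation=2)
im=np.clip(im.astype(float)*2.2+25,0,255).astype(np.uint8)
p=st['ee_pos']; g=p-.019*T[:,2]; b=p-.07*T[:,2]
def ln(a,c,col):
    q=((proj("side",[a,c])-[x0,y0]+.5)*k).astype(int); cv2.line(im,tuple(map(int,q[0])),tuple(map(int,q[1])),col,1)
ln(p,b,(255,255,0)); ln(p-.03*T[:,1],p+.03*T[:,1],(255,0,0)); ln(g-.03*T[:,1],g+.03*T[:,1],(255,0,0)); ln(g-.03*T[:,0],g+.03*T[:,0],(0,255,0))
cv2.imwrite("pics/m5.png",im[:,:,::-1])
E
```

```text
0.006322860692767056 0.0 [ 0.605794   -0.27418046  0.00679297] [-0.044  0.62   0.556  1.556 -0.358  1.068  2.261]
```

View pics/m5.png

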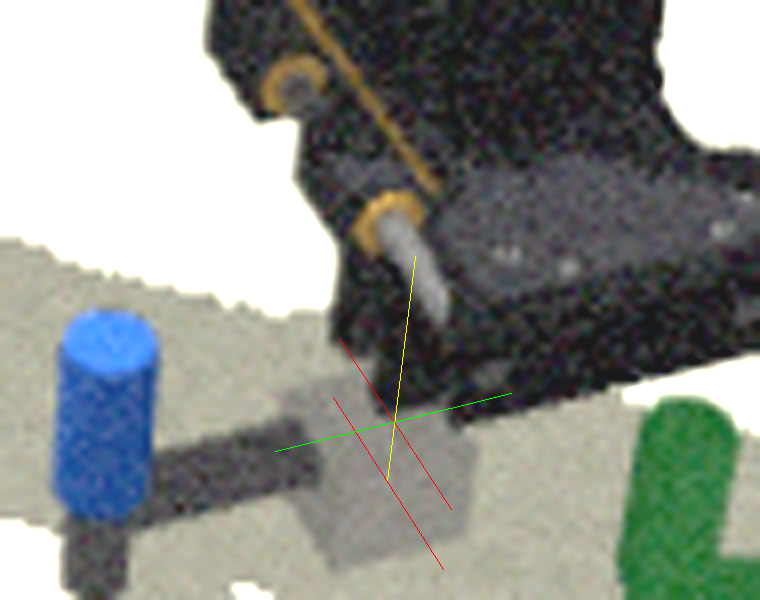

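The overlay puts the reported TCP at crop (388,480), but the visible fingertip ends near (405,420), on the hub's top face. So the real tips are roughly 20–25 mm higher than reported, which matches the lack of contact. I'll reopen and feel downwards in small steps.

Call:
{"fn": "arm_command", "kwargs": {"moves": [0,0,-0.5,0,0,0,0,0,0,0,0,0,0,0,0,0,0,0,0,0,0,0,0,0,0,0,0,0,0,0,0,0], "fingers": 65}}

```text
time: 4.85
ee_pos: [0.6058, -0.2741, 0.0117]
eef_rot: [-0.044, 0.999, 0.0, -0.0]
ft_force: [-0.2, 0.4, -0.5]
width: 0.0509
grip_force: 0.0
```

Call:
{"fn": "arm_command", "kwargs": {"moves": [0,0,0.3,0,0,0,0.3,0,0,0,0.3,0,0,0,0,0]}}

```text
time: 5.18
ee_pos: [0.6053, -0.2739, 0.0018]
eef_rot: [-0.044, 0.999, 0.0, -0.001]
ft_force: [-0.7, 0.1, -0.4]
width: 0.0563
grip_force: 0.0
```

Call:
{"fn": "arm_command", "kwargs": {"moves": [0,0,0.3,0,0,0,0.3,0,0,0,0,0]}}

```text
time: 5.43
ee_pos: [0.6054, -0.274, -0.004]
eef_rot: [-0.044, 0.999, 0.0, -0.0]
ft_force: [0.2, 0.8, -0.0]
width: 0.0566
grip_force: 0.0
```

Call:
{"fn": "arm_command", "kwargs": {"moves": [0,0,0.3,0,0,0,0.3,0,0,0,0,0]}}

```text
time: 5.68
ee_pos: [0.6055, -0.2739, -0.0099]
eef_rot: [-0.044, 0.999, 0.0, -0.0]
ft_force: [0.2, 0.9, 0.4]
width: 0.0565
grip_force: 0.0
```

Call:
{"fn": "arm_command", "kwargs": {"moves": [0,0,0.3,0,0,0,0,0]}}

```text
time: 5.85
ee_pos: [0.6056, -0.274, -0.0127]
eef_rot: [-0.044, 0.999, 0.0, -0.0]
ft_force: [-0.4, -0.6, -0.0]
width: 0.0567
grip_force: 0.0
```

Call:
{"fn": "arm_command", "kwargs": {"moves": [0,0,0,0,0,0,0,0,0,0,0,0,0,0,0,0,0,0,0,0,0,0,0,0,0,0,0,0], "fingers": 0, "squeeze": 30}}

```text
time: 6.43
ee_pos: [0.6059, -0.2742, -0.0121]
eef_rot: [-0.044, 0.999, 0.0, 0.0]
ft_force: [1.1, 0.1, 0.7]
width: 0.0334
grip_force: 29.9
```

The hub is gripped: 33.4 mm at 30 N. Lift it and carry it toward the shaft.

Call:
{"fn": "arm_command", "kwargs": {"moves": [0,0,-1,0,0,0,-2,0,0,0,-2.5,0,0,0,-2.5,0,0,0,-2.5,0,0,0,-1.5,0,0,0,0,0]}}

```text
time: 7.02
ee_pos: [0.6075, -0.2752, 0.1123]
eef_rot: [-0.044, 0.999, -0.001, 0.003]
ft_force: [-0.2, -0.4, -2.1]
width: 0.0335
grip_force: 29.9
```

Call:
{"fn": "arm_command", "kwargs": {"moves": [0.4,2.5,0,0,0.5,3.75,0,0,0.5,3.75,0,0,0.5,3.75,0,0,0.5,3.75,0,0,0.5,3.75,0,0,0.5,3.75,0,0,0.5,3.75,0,0,0.5,3.75,0,0,0.5,3.75,0,1.5,0.4,2,0,0,0,0,0,0]}}

```text
time: 8.02
ee_pos: [0.5179, 0.1083, 0.1069]
eef_rot: [-0.034, 0.999, 0.001, -0.001]
ft_force: [0.9, 0.9, -2.3]
width: 0.033
grip_force: 29.9
```

```bash
python3 - <<'E'
from h import *
s=r.camera("side");t=r.camera("top")
cv2.imwrite("pics/raw_side6.png",s[:,:,::-1]);cv2.imwrite("pics/raw_top6.png",t[:,:,::-1])
togo([.513,.119,.1],-176.5)
for n,im,box in(("top",t,(150,100,330,300)),("side",s,(230,100,420,260))): print(n,[(b[0],b[1].round(1),b[2]) for b in blobs(im,*BLUE,box,8)[0]])
o=np.zeros((480,800,3),np.uint8)
o[:,:400]=cv2.resize(s[130:226,260:340],(400,480),interpolation=2)
o[:,400:]=cv2.resize(t[170:266,190:270],(400,480),interpolation=2)
cv2.imwrite("pics/m6.png",np.clip(o[:,:,::-1]*1.4,0,255))
E
```

```text
t 8.12 pos [0.5194 0.1029 0.1072] xhead -176.4 shift cm [0.54 1.65 0.72] turn(about tool z) 0.1 F [-0.  -1.  -1.2] w 0.0335 tilt [-0.001 -0.    -1.   ]
top [(np.int32(18), array([255.3, 151.7]), array([255, 145,   2,  13]))]
side [(np.int32(157), array([277.7, 157.5]), array([274, 147,   9,  22])), (np.int32(71), array([305., 196.]), array([300, 190,  14,  10]))][ WARN:0@5.123] global loadsave.cpp:1063 imwrite_ Unsupported depth image for selected encoder is fallbacked to CV_8U.
```

View pics/m6.png

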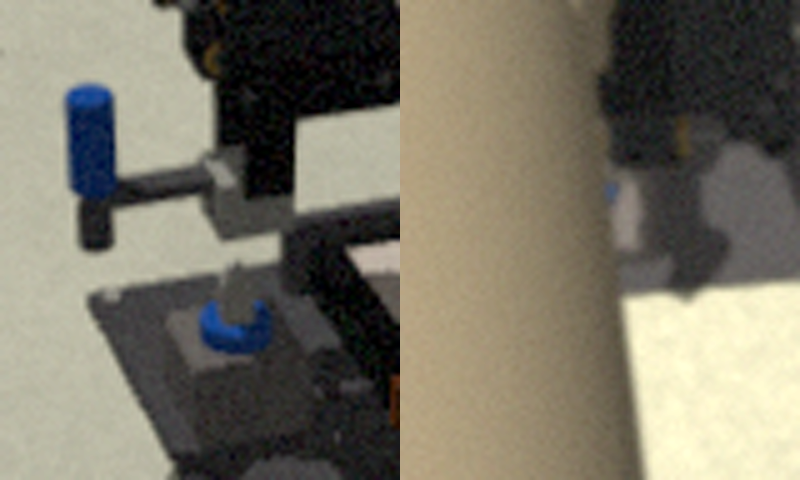

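The side view shows the crank held level with its knob top at crop (90,93), the hub's near bottom edge from (220,240) to (295,228), and the shaft tip at (237,265). The top view is blocked by the arm. I'll compute the offset from the side view alone, with heights known.

```bash
python3 - <<'E'
from h import *
c=lambda x,y:[x/5-.5+260,y/5-.5+130]
st,T=tool(); zb=st['ee_pos'][2]+.0121; X=T[:,0];Y=T[:,1]
print("zb",zb)
k=plane("side",[c(90,93)],zb+.075)[0]; h1=k-.07*X; h1[2]=zb
e=plane("side",[c(220,240),c(295,228)],zb); h2=e.mean(0)+.017*Y
f=plane("side",[c(95,247)],zb)[0]
print("knob",k,"hub",h1,"hub2",h2,"edge",np.linalg.norm(e[0]-e[1]),np.degrees(np.arctan2(*(e[0]-e[1])[1::-1])),"tcp",st['ee_pos'])
tip=plane("side",[c(237,264)],.088)[0]; col=plane("side",[c(236,322)],.06)[0]
print("tip",tip,"collar",col)
i=cv2.imread("pics/raw_side6.png")[:,:,::-1]
for h in(h1,h2): print("shift",(T.T@(tip-h)*100).round(2))
E
```

```text
zb 0.11930260466496771
knob [0.44365077 0.10166824 0.1943026 ] hub [0.51351024 0.10610106 0.1193026 ] hub2 [0.51404584 0.11158931 0.11929699] edge 0.034996511988042815 -175.807043403492 tcp [0.51940556 0.1028781  0.1072026 ]
tip [0.51168842 0.12294051 0.088     ] collar [0.50978272 0.11792079 0.06      ]
shift [0.07 1.69 3.13]
shift [0.16 1.15 3.13]
```

Call:
{"fn": "arm_command", "kwargs": {"moves": [0.15,1.5,0,0,0,0,1,0,0,0,1,0,0,0,0.5,0,0,0,0,0,0,0,0,0,0,0,0,0]}}

```text
time: 8.7
ee_pos: [0.5179, 0.1166, 0.0829]
eef_rot: [-0.03, 1.0, -0.0, 0.0]
ft_force: [0.2, 0.4, -0.8]
width: 0.0331
grip_force: 29.9
```

```bash
python3 - <<'E'
from h import *
s=r.camera("side");cv2.imwrite("pics/raw_side7.png",s[:,:,::-1])
st,T=tool(); print(st['ee_pos'],st['ft_force'])
o=cv2.resize(s[135:225,262:342],(800,900),interpolation=2)[150:750]
cv2.imwrite("pics/m7.png",np.clip(o[:,:,::-1]*1.4,0,255).astype(np.uint8))
E
```

```text
[0.51803664 0.11683702 0.08310568] [ 0.54224438 -0.49554256 -1.96573179]
```

View pics/m7.png

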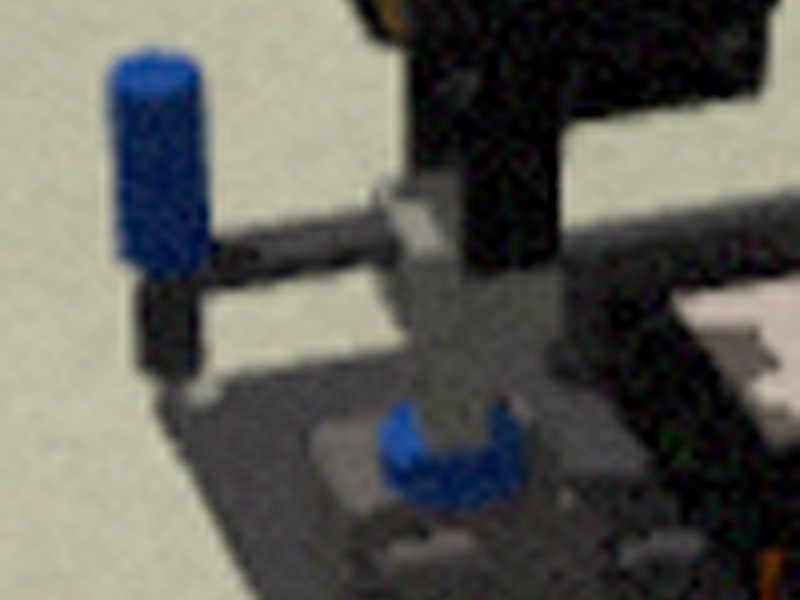

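The side view shows the hub's front face spanning about x 410–560. The collar is centred near (453,450), the shaft enters just under the hub, and the knob top is at (155,70). I'll check this against projections of candidate positions.

```bash
python3 - <<'E'
from h import *
st,T=tool(); zb=st['ee_pos'][2]+.0121; X=T[:,0];Y=T[:,1]
C=lambda P:((proj("side",P)-[262,135]+.5)*10-[0,150]).round(0).tolist()
inv=lambda x,y:[x/10-.5+262,(y+150)/10-.5+135]
for s in([.512,.119],[.514,.120],[.510,.118]):
    a=np.array([*s,0]); z=np.array([0,0,1])
    print(s,"collar",C([a+.06*z]),"near",C([a+.06*z-.017*Y]),"L/R",C([a+.06*z+.017*X,a+.06*z-.017*X]),"collarbase near",C([a+.05*z-.017*Y]), "hubcorners",C([a+zb*z-.017*Y+.017*X,a+zb*z-.017*Y-.017*X]),"knobtop",C([a+(zb+.075)*z+.07*X]),"footbot",C([a+zb*z+.07*X]))
k=plane("side",[inv(157,72)],zb+.075)[0]; print("hub from knob",k-.07*X)
im=cv2.imread("pics/raw_side7.png")[:,:,::-1]
for b in blobs(im,*BLUE,(262,135,342,225),8)[0]:
    x,y,w,h=b[2]; print("bbox crop",(x-262)*10,(y-135)*10-150,(x+w-262)*10,(y+h-135)*10-150)
E
```

```text
[0.512, 0.119] collar [[460.0, 440.0]] near [[481.0, 478.0]] L/R [[390.0, 452.0], [530.0, 429.0]] collarbase near [[481.0, 514.0]] hubcorners [[407.0, 357.0], [551.0, 334.0]] knobtop [[147.0, 59.0]] footbot [[161.0, 355.0]]
[0.514, 0.12] collar [[468.0, 437.0]] near [[488.0, 474.0]] L/R [[397.0, 448.0], [538.0, 426.0]] collarbase near [[489.0, 511.0]] hubcorners [[415.0, 354.0], [559.0, 331.0]] knobtop [[155.0, 56.0]] footbot [[169.0, 352.0]]
[0.51, 0.118] collar [[453.0, 444.0]] near [[473.0, 481.0]] L/R [[382.0, 455.0], [523.0, 432.0]] collarbase near [[474.0, 518.0]] hubcorners [[400.0, 360.0], [544.0, 338.0]] knobtop [[139.0, 62.0]] footbot [[153.0, 359.0]]
hub from knob [0.51307275 0.11265372 0.17023916]
bbox crop 110 50 210 270
bbox crop 380 400 510 500
```

Call:
{"fn": "arm_command", "kwargs": {"moves": [0.3,0.4,0,0,0,0,0,0,0,0,0.4,0,0,0,0.4,0,0,0,0.3,0,0,0,0,0]}}

```text
time: 9.25
ee_pos: [0.5139, 0.1209, 0.0709]
eef_rot: [-0.031, 1.0, -0.0, -0.001]
ft_force: [-0.0, -0.6, -1.7]
width: 0.0334
grip_force: 29.9
```

Call:
{"fn": "arm_command", "kwargs": {"moves": [0,0,0.3,0,0,0,0.2,0,0,0,0,0,0,0,0,0]}}

```text
time: 9.58
ee_pos: [0.5144, 0.121, 0.0668]
eef_rot: [-0.031, 1.0, -0.0, -0.0]
ft_force: [-0.3, -0.3, -2.0]
width: 0.0335
grip_force: 29.9
```

Call:
{"fn": "arm_command", "kwargs": {"moves": [0,0,0.2,0,0,0,0.2,0,0,0,0,0,0,0,0,0]}}

```text
time: 9.92
ee_pos: [0.5144, 0.121, 0.0627]
eef_rot: [-0.031, 1.0, -0.0, -0.0]
ft_force: [0.6, 0.8, -2.1]
width: 0.0335
grip_force: 29.9
```

Call:
{"fn": "arm_command", "kwargs": {"moves": [0,0,0.3,0,0,0,0.3,0,0,0,0.3,0,0,0,0,0,0,0,0,0]}}

```text
time: 10.33
ee_pos: [0.5143, 0.121, 0.0536]
eef_rot: [-0.031, 1.0, -0.0, -0.0]
ft_force: [-0.2, -0.0, -1.2]
width: 0.0333
grip_force: 29.9
```

Call:
{"fn": "arm_command", "kwargs": {"moves": [0,0,0.2,0,0,0,0.2,0,0,0,0,0,0,0,0,0]}}

```text
time: 10.67
ee_pos: [0.5144, 0.121, 0.0498]
eef_rot: [-0.031, 1.0, 0.0, -0.0]
ft_force: [0.7, -0.0, -1.7]
width: 0.0334
grip_force: 29.9
```

Call:
{"fn": "arm_command", "kwargs": {"moves": [0,0,0.1,0,0,0,0.1,0,0,0,0,0,0,0,0,0]}}

```text
time: 11.0
ee_pos: [0.5146, 0.1211, 0.0479]
eef_rot: [-0.031, 1.0, 0.0, 0.0]
ft_force: [0.9, -1.1, -0.3]
width: 0.0332
grip_force: 29.9
```

The crank is seated: TCP z is 0.0479, which puts the hub underside at 60 mm. Release it, rise 24 mm and slide along to straddle the knob.

Call:
{"fn": "arm_command", "kwargs": {"moves": [0,0,0,0,0,0,0,0,0,0,0,0,0,0,0,0,0,0,0,0,0,0,-0.8,0,0,0,-0.8,0,0,0,-0.8,0,0,0,0,0], "fingers": 65}}

```text
time: 11.75
ee_pos: [0.5158, 0.1214, 0.0741]
eef_rot: [-0.031, 1.0, 0.001, 0.001]
ft_force: [0.4, 0.8, 0.6]
width: 0.0564
grip_force: 0.0
```

Call:
{"fn": "arm_command", "kwargs": {"moves": [1,0,0,0,2,0,0,0,2,0,0,0,2,0,0,0,0.6,0,0,0,0,0,0,0,0,0,0,0]}}

```text
time: 12.33
ee_pos: [0.439, 0.1167, 0.0721]
eef_rot: [-0.031, 1.0, 0.0, 0.0]
ft_force: [0.5, -0.1, 0.7]
width: 0.0564
grip_force: 0.0
```

```bash
python3 - <<'E'
from h import *
s=r.camera("side");cv2.imwrite("pics/raw_side8.png",s[:,:,::-1])
togo([.5144,.121,.0723],-176.4)
for b in blobs(s,*BLUE,(255,120,342,225),5)[0]: print(b)
E
```

```text
t 12.38 pos [0.4394 0.1166 0.0721] xhead -176.5 shift cm [-7.51 -0.02 -0.01] turn(about tool z) -0.1 F [ 0.5  0.6 -0.9] w 0.0565 tilt [ 0.001  0.    -1.   ]
(np.int32(17), array([307.41176471, 198.35294118]), array([302, 197,  11,   3]))
```

Call:
{"fn": "arm_command", "kwargs": {"moves": [0,0,0,0,0,0,0,0,0,0,0,0,0,0,0,0,0,0,0,0,0,0,0,0,0,0,0,0,0,0,0,0,0,0,0,0], "fingers": 0, "squeeze": 15}}

```text
time: 13.13
ee_pos: [0.4386, 0.1164, 0.0718]
eef_rot: [-0.031, 1.0, 0.0, 0.0]
ft_force: [1.0, 1.2, -0.4]
width: 0.0216
grip_force: 15.0
```

Call:
{"fn": "arm_command", "kwargs": {"moves": [-0.24,1.81,0,0,-0.7,1.69,0,0,-1.11,1.45,0,0,-1.45,1.11,0,0,-1.69,0.7,0,0,-1.81,0.24,0,0,0,0,0,0,0,0,0,0]}}

```text
time: 13.8
ee_pos: [0.5048, 0.1915, 0.0722]
eef_rot: [-0.031, 1.0, 0.001, 0.001]
ft_force: [0.9, 3.9, 4.5]
width: 0.0216
grip_force: 15.0
```

Call:
{"fn": "arm_command", "kwargs": {"moves": [-1.81,-0.24,0,0,-1.69,-0.7,0,0,-1.45,-1.11,0,0,-1.11,-1.45,0,0,-0.7,-1.69,0,0,-0.24,-1.81,0,0,0,0,0,0]}}

```text
time: 14.38
ee_pos: [0.58, 0.1206, 0.073]
eef_rot: [-0.028, 1.0, -0.0, 0.002]
ft_force: [6.4, -1.5, 4.1]
width: 0.0213
grip_force: 15.0
```

Call:
{"fn": "arm_command", "kwargs": {"moves": [0.24,-1.81,0,0,0.7,-1.69,0,0,1.11,-1.45,0,0,1.45,-1.11,0,0,1.69,-0.7,0,0,1.81,-0.24,0,0,0,0,0,0]}}

```text
time: 14.97
ee_pos: [0.5099, 0.0507, 0.0721]
eef_rot: [-0.03, 1.0, 0.001, -0.0]
ft_force: [-0.3, 1.3, 3.5]
width: 0.0214
grip_force: 15.0
```

```bash
python3 - <<'E'
from h import *
s=r.camera("side");cv2.imwrite("pics/raw_side9.png",s[:,:,::-1])
st,T=tool();togo(np.array([.5089,.1209,.072])-.07*T[:,1],-176.4)
for b in blobs(s,*BLUE,(225,100,400,235),5)[0]: print(b)
E
```

```text
t 15.02 pos [0.5111 0.0509 0.0723] xhead -176.5 shift cm [-0.21  0.01  0.04] turn(about tool z) -0.1 F [-0.3  0.2  2.1] w 0.0217 tilt [-0.     0.002 -1.   ]
(np.int32(18), array([314.11111111, 198.38888889]), array([311, 197,   7,   4]))
(np.int32(10), array([305.5, 198.5]), array([303, 198,   6,   2]))
```

Call:
{"fn": "arm_command", "kwargs": {"moves": [1.81,0.24,0,0,1.69,0.7,0,0,1.45,1.11,0,0,1.11,1.45,0,0,0.7,1.69,0,0,0.24,1.81,0,0,0,0,0,0]}}

```text
time: 15.6
ee_pos: [0.4393, 0.1195, 0.0722]
eef_rot: [-0.032, 0.999, 0.001, 0.002]
ft_force: [4.2, 0.1, -2.9]
width: 0.0216
grip_force: 15.0
```

Call:
{"fn": "arm_command", "kwargs": {"moves": [-0.24,1.81,0,0,-0.7,1.69,0,0,-1.11,1.45,0,0,-1.45,1.11,0,0,-1.69,0.7,0,0,-1.81,0.24,0,0,0,0,0,0]}}

```text
time: 16.18
ee_pos: [0.5063, 0.1916, 0.072]
eef_rot: [-0.031, 1.0, 0.0, 0.001]
ft_force: [-1.4, 3.7, 7.1]
width: 0.0214
grip_force: 15.0
```

Call:
{"fn": "arm_command", "kwargs": {"moves": [-1.81,-0.24,0,0,-1.69,-0.7,0,0,-1.45,-1.11,0,0,-1.11,-1.45,0,0,-0.7,-1.69,0,0,-0.24,-1.81,0,0,0,0,0,0]}}

```text
time: 16.77
ee_pos: [0.5803, 0.1206, 0.0727]
eef_rot: [-0.028, 1.0, -0.001, 0.002]
ft_force: [5.5, -1.1, 5.6]
width: 0.0218
grip_force: 15.0
```

```bash
python3 - <<'E'
from h import *
st,T=tool();togo(np.array([.5089,.1209,.072])-.07*T[:,0],-176.4)
t=r.camera("top");s=r.camera("side");cv2.imwrite("pics/raw_top10.png",t[:,:,::-1]);cv2.imwrite("pics/raw_side10.png",s[:,:,::-1])
t0=cv2.cvtColor(cv2.imread("pics/top0.png"),cv2.COLOR_BGR2RGB)
for im in(t0,t): print([(b[0],b[1].round(1),b[2]) for b in blobs(im,(95,80,40),(130,255,255),(180,110,290,200),5)[0]])
E
```

```text
t 16.77 pos [0.5803 0.1206 0.0727] xhead -176.8 shift cm [0.12 0.43 0.05] turn(about tool z) -0.4 F [ 5.5 -1.1  5.6] w 0.0218 tilt [ 0.003 -0.001 -1.   ]
[(np.int32(113), array([255.6, 155.1]), array([253, 130,   6,  52]))]
[(np.int32(8), array([247.6, 132. ]), array([247, 130,   2,   5])), (np.int32(10), array([221.3, 168.9]), array([220, 167,   4,   4])), (np.int32(11), array([250.7, 175.9]), array([250, 173,   2,   8])), (np.int32(8), array([222.5, 176. ]), array([221, 175,   4,   3]))]
```

Call:
{"fn": "arm_command", "kwargs": {"moves": [0.24,-1.81,0,0,0.7,-1.69,0,0,1.11,-1.45,0,0,1.45,-1.11,0,0,0,0,0,0]}}

```text
time: 17.28
ee_pos: [0.5454, 0.0601, 0.0723]
eef_rot: [-0.029, 1.0, 0.0, -0.0]
ft_force: [1.0, -2.3, 5.6]
width: 0.0215
grip_force: 15.0
```

Call:
{"fn": "arm_command", "kwargs": {"moves": [1.69,-0.7,0,0,0,0,0,0]}}

```text
time: 17.45
ee_pos: [0.5295, 0.0534, 0.0722]
eef_rot: [-0.03, 1.0, 0.0, 0.0]
ft_force: [2.1, -3.8, 6.3]
width: 0.0216
grip_force: 15.0
```

Call:
{"fn": "arm_command", "kwargs": {"moves": [1.81,-0.24,0,0,0,0,0,0]}}

```text
time: 17.62
ee_pos: [0.5118, 0.0506, 0.0722]
eef_rot: [-0.03, 1.0, 0.0, -0.0]
ft_force: [1.0, -3.6, 7.5]
width: 0.0212
grip_force: 15.0
```

Call:
{"fn": "arm_command", "kwargs": {"moves": [1.81,0.24,0,0,0,0,0,0]}}

```text
time: 17.78
ee_pos: [0.4948, 0.0523, 0.0724]
eef_rot: [-0.031, 1.0, 0.0, 0.001]
ft_force: [4.7, -4.3, 5.1]
width: 0.0217
grip_force: 15.0
```

Call:
{"fn": "arm_command", "kwargs": {"moves": [1.69,0.7,0,0,0,0,0,0]}}

```text
time: 17.95
ee_pos: [0.4762, 0.0575, 0.0717]
eef_rot: [-0.03, 1.0, -0.001, -0.001]
ft_force: [0.4, 0.7, 0.1]
width: 0.0116
grip_force: 0.0
```

Call:
{"fn": "arm_command", "kwargs": {"moves": [1.45,1.11,0,0,0,0,0,0]}}

```text
time: 18.12
ee_pos: [0.4602, 0.0702, 0.0711]
eef_rot: [-0.032, 0.999, 0.0, -0.002]
ft_force: [-0.4, 1.0, -0.3]
width: 0.0026
grip_force: 0.0
```

Call:
{"fn": "arm_command", "kwargs": {"moves": [1.11,1.45,0,0,0,0,0,0]}}

```text
time: 18.28
ee_pos: [0.4488, 0.0843, 0.0712]
eef_rot: [-0.032, 0.999, 0.0, -0.001]
ft_force: [0.1, 0.4, -1.1]
width: 0.0003
grip_force: 0.0
```

```bash
python3 - <<'E'
from h import *
s=r.camera("side");t=r.camera("top");cv2.imwrite("pics/raw_side11.png",s[:,:,::-1]);cv2.imwrite("pics/raw_top11.png",t[:,:,::-1])
for n,im,box in(("side",s,(225,100,400,235)),("top",t,(150,110,300,290))):
    for b in blobs(im,*BLUE,box,5)[0]: print(n,b)
A=np.array([.5103,.1185,0])
T=tool()[1]
for ph in(240,250,260,270,280,290,300):
    a=np.radians(ph); P=A+[0,0,.1115]+.07*(np.cos(a)*T[:,0]+np.sin(a)*T[:,1]); print(ph,proj("side",P)[0].round(1),proj("top",P)[0].round(1))
E
```

```text
side (np.int32(132), array([309.29545455, 189.87878788]), array([303, 180,  12,  21]))
top (np.int32(25), array([256.08, 202.24]), array([254, 199,   5,   7]))
240 [329.6 185.2] [249.8 185.8]
250 [325.5 187.2] [252.5 190.7]
260 [320.8 188.7] [254.2 196. ]
270 [315.6 189.8] [255.  201.6]
280 [310.1 190.4] [254.7 207.3]
290 [304.5 190.5] [253.5 212.8]
300 [298.9 190.1] [251.2 218.2]
```

Call:
{"fn": "arm_command", "kwargs": {"moves": [0,0,0,0,0,0,0,0,0,-1.8,0,0,0,-1.8,0,0,0,0,0,0,0,0,0,0,0,0,0,0,0,0,0,0,0,0,0,0], "fingers": 65}}

```text
time: 19.13
ee_pos: [0.4523, 0.0467, 0.0718]
eef_rot: [-0.031, 1.0, 0.0, -0.0]
ft_force: [-0.2, 0.5, -0.4]
width: 0.0513
grip_force: 0.0
```

Call:
{"fn": "arm_command", "kwargs": {"moves": [-1.6,0,0,0,-1.6,0,0,0,-1.5,0,0,0,0,0,0,0,0,0,0,0]}}

```text
time: 19.55
ee_pos: [0.4992, 0.0492, 0.0715]
eef_rot: [-0.031, 1.0, -0.0, -0.0]
ft_force: [0.1, -0.2, 0.2]
width: 0.0564
grip_force: 0.0
```

```bash
python3 - <<'E'
from h import *
st,T=tool();togo(np.array([.5089,.1209,.072])+.0134*T[:,0]-.0687*T[:,1],-176.4)
E
```

```text
t 19.55 pos [0.4992 0.0492 0.0715] xhead -176.5 shift cm [-0.07  0.22 -0.05] turn(about tool z) -0.1 F [ 0.1 -0.2  0.2] w 0.0564 tilt [-0.001 -0.001 -1.   ]
```

Call:
{"fn": "arm_command", "kwargs": {"moves": [-0.2,0.2,0,0,0,0,0,0,0,0,0,0,0,0,0,0,0,0,0,0,0,0,0,0,0,0,0,0,0,0,0,0], "fingers": 0, "squeeze": 40}}

```text
time: 20.22
ee_pos: [0.5011, 0.0512, 0.0719]
eef_rot: [-0.031, 1.0, 0.0, 0.0]
ft_force: [-0.5, 0.7, 0.8]
width: 0.0213
grip_force: 40.0
```

Call:
{"fn": "arm_command", "kwargs": {"moves": [0.4,0.07,0,0,0,0,0,0,0,0,0,0]}}

```text
time: 20.47
ee_pos: [0.4975, 0.0517, 0.0721]
eef_rot: [-0.031, 1.0, 0.0, 0.001]
ft_force: [3.5, 0.5, -0.8]
width: 0.0212
grip_force: 40.0
```

Call:
{"fn": "arm_command", "kwargs": {"moves": [0.4,0.07,0,0,0,0,0,0,0,0,0,0]}}

```text
time: 20.72
ee_pos: [0.4943, 0.0524, 0.0723]
eef_rot: [-0.031, 1.0, 0.0, 0.001]
ft_force: [6.6, 1.3, -2.8]
width: 0.021
grip_force: 40.0
```

Call:
{"fn": "arm_command", "kwargs": {"moves": [0.4,0.1,0,0,0,0,0,0,0,0,0,0]}}

```text
time: 20.97
ee_pos: [0.4908, 0.0532, 0.0725]
eef_rot: [-0.031, 1.0, 0.0, 0.002]
ft_force: [8.9, 2.2, -4.0]
width: 0.0211
grip_force: 40.0
```

Call:
{"fn": "arm_command", "kwargs": {"moves": [0.4,0.1,0,0,0,0,0,0,0,0,0,0]}}

```text
time: 21.22
ee_pos: [0.4875, 0.0541, 0.0726]
eef_rot: [-0.031, 1.0, 0.0, 0.003]
ft_force: [11.6, 2.4, -5.8]
width: 0.0208
grip_force: 40.0
```

```bash
python3 - <<'E'
from h import *
s=r.camera("side");t=r.camera("top");cv2.imwrite("pics/raw_side12.png",s[:,:,::-1]);cv2.imwrite("pics/raw_top12.png",t[:,:,::-1])
print(r.read_state()['ft_force'],r.read_state()['torque'])
for n,im,box in(("side",s,(225,100,400,235)),("top",t,(150,110,300,290))):
    for b in blobs(im,*BLUE,box,5)[0]: print(n,b)
E
```

```text
[11.48130278  1.93579618 -5.812636  ] [ 3.42327493e-01 -2.84405334e+00  2.51025575e-03]
side (np.int32(19), array([304.15789474, 198.42105263]), array([301, 197,   7,   4]))
```

Force is 11.6 N at the knob, ten times what turning needs, and the crank isn't following, so it's at the stop. Ease off, release, retreat and check.

Call:
{"fn": "arm_command", "kwargs": {"moves": [-0.7,-0.15,0,0,-0.6,-0.15,0,0,0,0,0,0]}}

```text
time: 21.57
ee_pos: [0.4988, 0.0513, 0.0718]
eef_rot: [-0.03, 1.0, 0.0, -0.0]
ft_force: [1.6, 1.4, 1.3]
width: 0.0212
grip_force: 40.0
```

Call:
{"fn": "arm_command", "kwargs": {"moves": [0,0,0,0,0,0,0,0,0,0,0,0,0,0,0,0,0,0,0,0,0,0,-1,0,0,0,-2,0,0,0,-2.5,0,0,0,-3,0,0,0,-3,0], "fingers": 65}}

```text
time: 22.4
ee_pos: [0.4976, 0.051, 0.1887]
eef_rot: [-0.03, 1.0, -0.0, -0.0]
ft_force: [1.7, 0.7, -0.4]
width: 0.0562
grip_force: 0.0
```

Call:
{"fn": "arm_command", "kwargs": {"moves": [0,-3,0,0,0,-3,0,0,0,-3,0,0,0,-3,0,0,0,-3,0,0,0,-3,0,0,0,-3,0,0,0,-3,0,0,0,-3,0,0,0,-3,0,0,0,0,0,0]}}

```text
time: 23.32
ee_pos: [0.5149, -0.2546, 0.1878]
eef_rot: [-0.027, 1.0, -0.002, 0.0]
ft_force: [-0.8, -0.9, 0.6]
width: 0.0565
grip_force: 0.0
```

```bash
python3 - <<'E'
from h import *
s=r.camera("side");t=r.camera("top");cv2.imwrite("pics/raw_side13.png",s[:,:,::-1]);cv2.imwrite("pics/raw_top13.png",t[:,:,::-1])
st=r.read_state();print(st['time'],st['ee_pos'],st['ft_force'])
for n,im,box in(("side",s,(225,100,420,240)),("top",t,(150,110,300,290))):
    for b in blobs(im,*BLUE,box,5)[0]: print(n,b)
o=np.hstack([cv2.resize(s[135:243,265:345+0],(400,540),interpolation=2),cv2.resize(t[110:245,175:275],(400,540),interpolation=2)])
cv2.imwrite("pics/m13.png",np.clip(o[:,:,::-1]*1.4,0,255).astype(np.uint8))
E
```

```text
23.4167 [ 0.51597812 -0.24940349  0.18730039] [-0.42798166  0.65552553  0.30790012]
side (np.int32(189), array([308.72486772, 190.22222222]), array([301, 180,  14,  21]))
top (np.int32(128), array([253.71875, 205.5    ]), array([248, 199,  12,  15]))
```

View pics/m13.png

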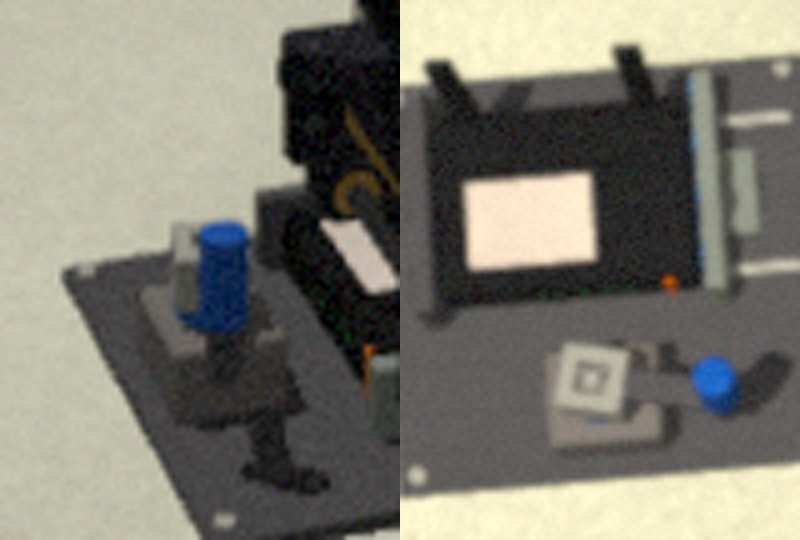

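The final view shows the crank seated on the collar, with its hub at (595,380) and knob at (715,385). The pad is against the router and the router is against the fixed jaw. The total winding of about 637° fits a start near π/2 plus the hub's play, so the crank is at its stop.

```bash
python3 -c "
from bench import r
print(r.close_job())"
```

```text
the job is handed in; nothing more can be done
None
```

The blue-knobbed crank is on the shaft, wound clockwise about 637° to its stop with the router clamped, and the job is handed in at about 23.4 s; the other crank, charger and screwdriver were not touched.

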